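Click the bottle stop home beside the bottles

ROBOT

A 7-joint arm with a two-finger parallel gripper is mounted at the origin on the work surface. World frame = base frame: x ahead of the robot, y to its left, z up, the work surface at z = 0. Lengths are in m, angles in rad, forces in N, time in s.
With the tool pointing down it reaches from about 0.4 to 0.85 m from the base axis. Payload 4.5 kg.
Tool frame: the origin (TCP) lies between the finger pads; the fingertips stand 11 mm ahead of it and the grasp point (between the pads) lies 8 mm behind it (r.nose_length is the distance from the TCP to the fingertips, in m); z points along the fingers, y is the line along which they close (so a half turn about z gives the same grasp; the last joint's range is limited). The gripper opens to 88 mm and grips with 3 to 60 N. Pads are 18 mm wide; open, the fingers measure 123 mm over their backs; the gripper's body (75 mm by 187 mm) begins 45 mm behind the grasp point.
Start: joints at [1.144, 0.689, -0.195, 1.565, 0.157, 0.902, -0.215], TCP at [0.278, -0.56, 0.212] pointing down, gripper open.
Joint ranges: [-3.01, 3.01], [-0.46, 2.08], [-1.47, 1.51], [0.13, 2.56], [-1, 4.14], [0.04, 2.09], [-2.66, 2.66]. Speed limits (rad/s): [2.57, 2.57, 3.14, 3.14, 3.14, 3.14, 3.14].

INTERFACE

Orientations are given as a unit quaternion [x, y, z, w].
In Python, from plant import get_state, snapshot, camera_model, r gives the robot as it stands.
- The arm moves only by the shell command python3 -m inch 'ROWS' [FORCE]. ROWS is text: rows parted by semicolons, each of 7 numbers parted by spaces: the opening, from -1 (shut) to 1 (fully open), then the shift along the tool's x, y, z in m, then the turn, a rotation vector about the tool's x, y, z in rad. A call has 1 to 20 rows; each row shifts and turns the commanded pose from where the row before left it, along the tool's axes as they then stand; what a row does not reach is not made up. A row lasts 1/12 s, in which the tool goes at most 41.7 mm and 7.16 degrees, less where a joint would pass 70% of its speed; a pose out of reach is approached as far as the arm can. A call is refused whole if a number of a shift passes 0.0417 or a number of a turn 0.125, either way. A call with a gripper value outside its range is refused whole. The fingers move at their own pace and stop on an object; FORCE is the grip in N (left out, the last holds). Time passes only in rows, so rows that do not move let the fingers close. It gives the time, the measured TCP pose, the force, the opening and the grip force at its end, in the units of the state.
- get_state(): the state, without advancing time (a new reading comes with each control period).
- snapshot(name): name is "side" or "top" or "wrist"; returns (picture, depth): 384x512x3 uint8, red, green, blue; 384x512 float32, m along the optical axis (not along the pixel's ray), 0 where there is no reading.
- camera_model(name): a dict with "intrinsics" (3x3 intrinsics, pixels), "dist" ([k1, k2, p1, p2, k3] as OpenCV has them; the pictures are not rectified), "view" (4x4, takes a point from world to camera coordinates). Camera axes: x right, y down, z forward; pixel columns grow to the right and rows downward; lengths in m; the calibration is good to about 2 mm. A picture is of the moment at which its call begins: read the wrist's pose just before it. camera_model takes no time and is no camera call; for the wrist camera it gives the pose at the moment of the call.
- r.finish_job(): hands the job in; it is judged then, once.
The state is a dict: "clock": time; "q": joint angles; "qd": joint speeds; "joint_torque": joint torques, N m; "tool_pos": TCP position; "eef_rot": TCP orientation; "contact_force": force on the tool from outside, world axes, zero at the start; "moment": the same for the moment, N m; "opening": opening from 0.0 (shut) to 1.0 (fully open); "finger_force": force on a finger pad.
Only numpy, scipy, OpenCV 4.12 (cv2) and the standard library are available. Lean on these libraries where they do the work, as an engineer would, in place of code of your own. Each camera call takes 0.05 s, during which the arm holds its last target. There are 200 camera calls.

TASK

Two glass bottles stand loose in the steel bottle rack. With the fingertips, push the orange bottle stop along its notched rail towards them and leave it clicked into the last notch it can take before it would press on the nearer bottle. Do not shove the bottles, do not force the stop, leave everything else where it is, and take the hand away at the end.

Things in the scene. Friction and masses are not known exactly. Their poses are not given: they have to be found in the camera images.
- rack: Steel bottle rack, fixed: tray 124 mm deep (x), 520 mm long (y), floor 6 mm thick, end plates 125 mm high, low back lip, guard wire 100 mm up at the back. Origin: centre of its underside on the table, z up. Front rail along y: 24 mm wide, centre at x = -58 mm, top at z = 105 mm, 9.5 mm wide notches across its top every 25 mm. Bottles stand in the +y half; the stop on the rail goes towards +y.
- bottle_stop (a joint): Orange stop's place along the rail (m, 0 to 0.300), growing in rack +y, towards the bottles. Its sprung plunger is centred in a notch at each whole multiple of 0.025. On the flats between it slides with 1 to 2 N and can be left there, not clicked in. Within 3 mm of a notch centre the plunger drops in, draws the stop to the centre and the push dips to nothing; climbing out takes about 9 N.
- stop_tab (a point): Centre of the rear face of the stop's thumb tab, the face to push on: it looks in rack -y, away from the bottles, 46 mm wide, 28 mm high with this point at mid height, top 153 mm above the table. The tab, 14 mm thick, stands at the rear end of the stop's saddle (90 mm long, 46 mm wide), right above the rail centre line. Axes are the rack's. Moves with the stop.
- stop_face (a point): Point in the plane of the stop's front face, which looks in rack +y and meets the bottles; 90 mm ahead of stop_tab in rack +y, above the rail centre line, 105 mm above the table. The face is a paddle 122 mm wide across the tray, 19 to 123 mm above the table. Axes are the rack's: a bottle's y in this frame less its radius is the gap left.
- tall_bottle: Loose clear glass bottle, red cap, upright on the tray floor: 66 mm diameter (radius 33), 250 mm high, straight sided to 155 mm. Origin: centre of its underside. Either bottle may be the one nearer to the stop.
- wide_bottle: Loose clear glass bottle, black cap, upright on the tray floor: 84 mm diameter (radius 42), 200 mm high, straight sided to 124 mm. Origin: centre of its underside.
- jar: Bystander: loose screw-top glass jar with a brass-coloured lid, 84 mm diameter, 130 mm high, standing on the table behind the rack. Origin: centre of its underside.
- opener: Bystander: loose wooden bottle opener with a steel head, 150 mm long along its x (head at +x), 38 mm wide, 25 mm high, lying on the table between robot and rack. Origin: on the table under it, near its middle.
- crate: Bystander: loose blue plastic bottle crate, 290 (x) by 200 (y) by 190 mm high, with six open compartments, on the table to the left. Origin: centre of its underside.
- tilt_bin: Bystander: red tilt-out bin in a grey steel frame, fixed at the right, 310 mm wide, 210 mm deep, 240 mm high, its red front leaning out 50 mm further towards the rack. Origin: centre of its underside; its -x is the front.
Things that resemble listed ones, but are neither listed nor needed, are in the scene too. Leave any green or pink look-alike of the tall_bottle alone.

How it is judged:
By the outcome, as a careful person would: the job done as asked, in the order asked, and still so for the second after the job is handed in, with the robot touching nothing.
It also fails if it takes over 48 s, if anything falls off the work surface, if the arm or the gripper's body presses on something with over 40 N, if the wrist force passes 120 N, or if a joint passes its speed limit or range.

## Working session

There is one attempt and no reset: what is moved stays moved. The work goes in short steps, Python scripts to look and compute and a shell command to move; the robot and the scene stay as the last step left them, time stands still between calls to the robot, and variables do not carry over. Pictures are saved under pics/ and viewed, at most 10 in all, crops included, and the job is handed in when it is done.

```bash
mkdir -p pics; ls; python3 - <<'E'
from plant import *
import cv2,numpy as np
for n in ("side","top"):
    p,d=snapshot(n); np.savez(f"pics/{n}0.npz",p=p,d=d); cv2.imwrite(f"pics/{n}0.png",p[:,:,::-1])
    m=camera_model(n); print(n,m["intrinsics"],m["dist"],np.round(m["view"],3))
s=get_state(); print(s["clock"],s["tool_pos"],s["eef_rot"],s["contact_force"])
E
```

```text
pics
side [[356.54369412   0.         255.93988342]
 [  0.         356.54369412 191.30035827]
 [  0.           0.           1.        ]] [-0.07612288  0.          0.          0.          0.        ] [[ 0.662  0.749  0.016 -0.321]
 [ 0.516 -0.44  -0.735 -0.254]
 [-0.543  0.495 -0.678  1.895]
 [ 0.     0.     0.     1.   ]]
top [[481.60769292   0.         256.42784609]
 [  0.         481.60769292 193.81961948]
 [  0.           0.           1.        ]] [0.06543182 0.         0.         0.         0.        ] [[-0.018 -1.    -0.013 -0.043]
 [-0.986  0.02  -0.165  0.603]
 [ 0.165  0.01  -0.986  1.615]
 [ 0.     0.     0.     1.   ]]
0.1 [ 0.27760019 -0.55930576  0.21080492] [ 9.73569606e-01  2.28389097e-01 -2.33727834e-04 -7.66429419e-04] [-0.8339387  -0.34748812 -0.10593671]
```

View pics/side0.png

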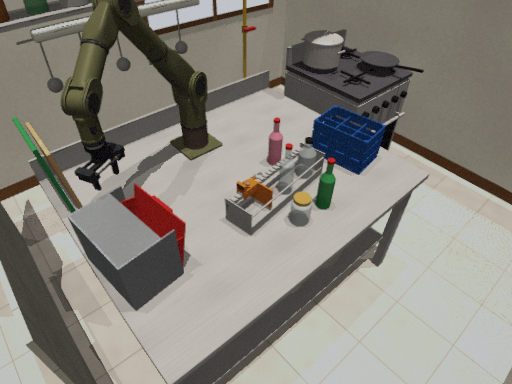

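View pics/top0.png

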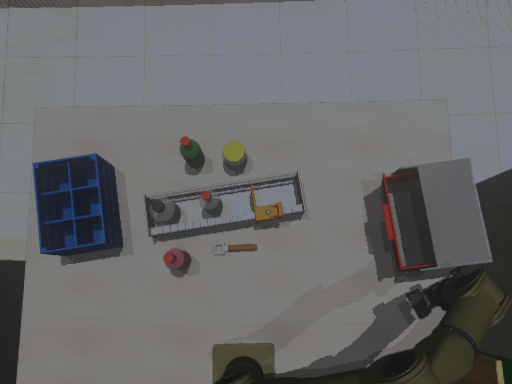

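The side view shows the orange stop at (255,190), the red cap of the tall bottle at (289,148) and the wide bottle at (308,150). The top view shows the stop at (268,212) with its paddle at (253,198), the tall bottle at (210,203) nearer to it, the wide bottle at (163,212), and the opener at (235,248).

```bash
cat >h.py <<'E'
import numpy as np,cv2
from plant import *
def norm(m,uv): return cv2.undistortPoints(np.float64(uv).reshape(-1,1,2),m["intrinsics"],np.float64(m["dist"])).reshape(-1,2)
def ray(m,uv):
    V=m["view"];R=V[:3,:3];n=norm(m,uv);d=np.c_[n,np.ones(len(n))]@R
    return -R.T@V[:3,3],d
def onz(m,uv,z):
    c,d=ray(m,uv);return c+d*((z-c[2])/d[:,2])[:,None]
def cloud(m,d,mask=None):
    ok=d>0
    if mask is not None: ok&=mask>0
    v,u=np.nonzero(ok);c,r=ray(m,np.c_[u,v]);return c+r*d[v,u][:,None],np.c_[u,v]
def orange(p):
    h=cv2.cvtColor(p,cv2.COLOR_RGB2HSV);return cv2.inRange(h,(8,150,90),(22,255,255))
def red(p):
    h=cv2.cvtColor(p,cv2.COLOR_RGB2HSV);return cv2.inRange(h,(0,150,80),(6,255,255))|cv2.inRange(h,(174,150,80),(180,255,255))
E
python3 - <<'E'
from h import *
z=np.load("pics/top0.npz");p,d=z["p"],z["d"];m=camera_model("top")
P,uv=cloud(m,d)
# end plates / rail: anything in rack box with z>0.09
def sel(u0,u1,v0,v1,zl,zh): 
    k=(uv[:,0]>=u0)&(uv[:,0]<u1)&(uv[:,1]>=v0)&(uv[:,1]<v1)&(P[:,2]>zl)&(P[:,2]<zh);return P[k]
np.set_printoptions(precision=4,suppress=True)
O,_=cloud(m,d,orange(p)); k=(O[:,2]>.05)&(O[:,2]<.2);O=O[k];print("orange",len(O),O.min(0),O.max(0))
T=O[O[:,2]>.14];print("tab",len(T),T.mean(0),T.min(0),T.max(0))
for n,b in dict(right=(290,308,170,220),left=(140,152,190,240)).items():
    S=sel(*b,.117,.135);print(n,len(S),S.mean(0),S.min(0),S.max(0))
S=sel(150,300,200,240,.097,.112);S=S[np.abs(S[:,1])<1];f=cv2.fitLine(np.float32(S[:,:2]),cv2.DIST_HUBER,0,.01,.01).ravel();print("rail",len(S),f)
R,_=cloud(m,d,red(p));k=(R[:,2]>.2);print("redcaps",[ (x) for x in R[k&(R[:,1]>-.3)][:60:4]])
S=sel(140,185,190,230,.16,.26);print("wide",len(S),S.mean(0),S.min(0),S.max(0))
S=sel(195,225,185,220,.16,.29);print("tall",len(S),S.mean(0),S.min(0),S.max(0))
big=cv2.resize(p[160:260,135:315],None,fx=4.4,fy=4.4,interpolation=cv2.INTER_CUBIC);cv2.imwrite("pics/topcrop.png",big[:,:,::-1])
E
```

```text
orange 132 [ 0.5057 -0.1369  0.111 ] [ 0.6209 -0.0378  0.1601]
tab 30 [ 0.5327 -0.1289  0.1518] [ 0.515  -0.1369  0.143 ] [ 0.5545 -0.1211  0.1601]
right 67 [ 0.6021 -0.2024  0.1229] [ 0.5339 -0.2133  0.1175] [ 0.6681 -0.1915  0.1298]
left 84 [0.5304 0.3052 0.1243] [0.4646 0.2889 0.1172] [0.5977 0.32   0.1349]
rail 813 [ 0.1277 -0.9918  0.5077  0.0864]
redcaps [array([0.7459, 0.1707, 0.2482]), array([0.3929, 0.2094, 0.2484]), array([0.3901, 0.2101, 0.2446]), array([0.387 , 0.2121, 0.2491]), array([0.3839, 0.2167, 0.2557]), array([0.3838, 0.2057, 0.2517]), array([0.3811, 0.2146, 0.251 ]), array([0.3809, 0.2031, 0.2493]), array([0.3781, 0.2115, 0.2516]), array([0.378 , 0.2002, 0.2486]), array([0.3753, 0.2097, 0.2457]), array([0.3724, 0.2172, 0.2521]), array([0.3721, 0.2057, 0.2506])]
wide 172 [0.5446 0.2493 0.1921] [0.5239 0.2318 0.16  ] [0.5664 0.2704 0.2122]
tall 305 [0.5642 0.0946 0.1981] [0.537  0.0676 0.1602] [0.599  0.1292 0.2614]
```

View pics/topcrop.png

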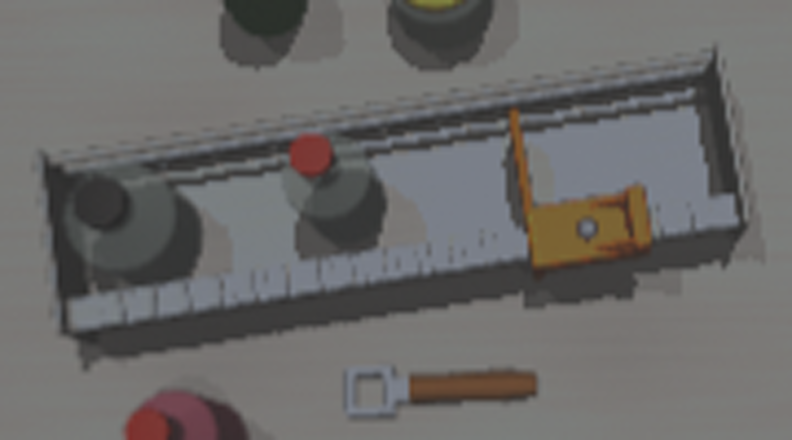

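The crop shows the tall bottle's cap at (311,155) as the nearer bottle, the stop saddle from (530,235) to (650,215) and the rail notches along the front. I'll lift and turn the hand to the rack's axes, then look from closer.

```bash
python3 -m inch '-1 0 0 -0.03 0 0 0;-1 0 0 -0.03 0 0 0;-1 0 0 -0.03 0 0 0;-1 0 0 -0.03 0 0 0;-1 0 0 -0.03 0 0 -0.1237;-1 0 0 -0.02 0 0 -0.1237;-1 0 0 -0.02 0 0 -0.1237;-1 0 0 0 0 0 -0.1237;-1 0 0 0 0 0 -0.1237;-1 0 0 0 0 0 -0.1237;-1 0 0 0 0 0 -0.1237;-1 0 0 0 0 0 -0.1237;-1 0 0 0 0 0 -0.1237;-1 0 0 0 0 0 -0.1237' 30
python3 -m inch '-1 0.0325 0 0 0 0 0;-1 0.0325 0 0 0 0 0;-1 0.0325 0 0 0 0 0;-1 0.0325 0 0 0 0 0;-1 0.0325 0 0 0 0 0;-1 0.0325 0 0 0 0 0;-1 0.0325 0 0 0 0 0;-1 0.0325 0 0 0 0 0;-1 0.0325 0 0 0 0 0;-1 0.0325 0 0 0 0 0;-1 0 0.03 0 0 0 0;-1 0 0.03 0 0 0 0;-1 0 0.03 0 0 0 0;-1 0 0.03 0 0 0 0;-1 0 0.03 0 0 0 0;-1 0 0.03 0 0 0 0;-1 0 0 0 0 0 0'
python3 - <<'E'
from h import *
s=get_state();print(s["clock"],s["tool_pos"],s["eef_rot"]);m=camera_model("wrist");print(np.round(np.linalg.inv(m["view"]),3),m["intrinsics"][0,0])
p,d=snapshot("wrist");np.savez("pics/w1.npz",p=p,d=d,**{k:m[k] for k in m});cv2.imwrite("pics/w1.png",p[:,:,::-1])
E
```

```text
clock: 1.27
tool_pos: [0.2777, -0.5596, 0.401]
eef_rot: [0.659, 0.753, 0.0, -0.001]
contact_force: [0.5, 0.3, -0.1]
opening: 0.007
finger_force: 0.0
clock: 2.68
tool_pos: [0.4201, -0.2125, 0.401]
eef_rot: [0.659, 0.752, 0.002, 0.0]
contact_force: [0.4, 0.9, -0.0]
opening: 0.005
finger_force: 0.0
2.6833 [ 0.4200989  -0.212509    0.40096316] [6.58895052e-01 7.52231037e-01 2.39462330e-03 2.07750353e-04]
[[ 0.991  0.124  0.041  0.41 ]
 [ 0.131 -0.95  -0.283 -0.14 ]
 [ 0.004  0.286 -0.958  0.575]
 [ 0.     0.     0.     1.   ]] 309.4259246763762
```

View pics/w1.png

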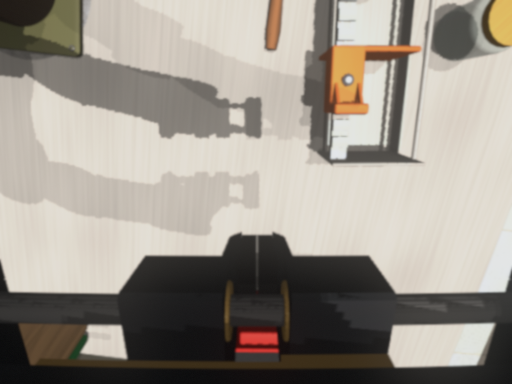

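The wrist view shows the stop at (347,80) with its tab at (347,108), and the rail's end at (340,155). The bottles are out of frame above, so I'll move the camera over the gap.

```bash
python3 -m inch '-1 0.03 0.015 0 0 0 0;-1 0.03 0.015 0 0 0 0;-1 0.03 0.015 0 0 0 0;-1 0.03 0.015 0 0 0 0;-1 0.03 0.015 0 0 0 0;-1 0.03 0.015 0 0 0 0;-1 0.03 0.015 0 0 0 0;-1 0.03 0.015 0 0 0 0;-1 0.03 0.015 0 0 0 0;-1 0 0.015 0 0 0 0;-1 0 0 0 0 0 0;-1 0 0 0 0 0 0;-1 0 0 0 0 0 0'
python3 - <<'E'
from h import *
m=camera_model("wrist");p,d=snapshot("wrist");np.savez("pics/w2.npz",p=p,d=d,**{k:m[k] for k in m});cv2.imwrite("pics/w2.png",cv2.resize(p,None,fx=1.5,fy=1.5,interpolation=cv2.INTER_CUBIC)[:,:,::-1])
E
```

```text
clock: 3.82
tool_pos: [0.529, 0.0704, 0.4012]
eef_rot: [0.662, 0.75, -0.001, 0.0]
contact_force: [-0.1, -0.2, -0.7]
opening: 0.004
finger_force: 0.0
```

View pics/w2.png

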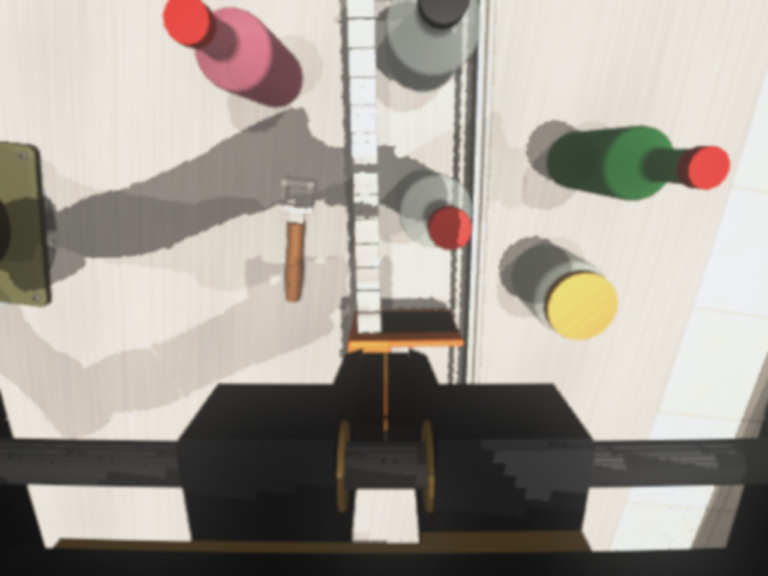

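The picture (1.5x) shows the stop's paddle edge at (405,342), the tall bottle's cap at (450,228), the wide bottle's cap at (445,8) and the rail notches at x≈365.

```bash
cat >meas.py <<'E'
from h import *
np.set_printoptions(precision=4,suppress=True)
z=np.load("pics/w2.npz");p,d=z["p"],z["d"];m={k:z[k] for k in("intrinsics","dist","view")}
a=0.1275;ey=np.array([-np.sin(a),np.cos(a)]);ex=np.array([np.cos(a),np.sin(a)])
rk=lambda P:np.c_[P[:,:2]@ex,P[:,:2]@ey,P[:,2]]
R=red(p);n,l,st,c=cv2.connectedComponentsWithStats(R)
for i in range(1,n):
    if st[i,4]>100:
        k=(l==i).astype(np.uint8);C,_=cv2.findContours(k,0,1);P=onz(m,C[0].reshape(-1,2),.256)
        q,rad=cv2.minEnclosingCircle(np.float32(P[:,:2]));D,_=cloud(m,d,k);print("red",c[i],rk(np.array([[*q,.256]])),rad,"depth med",np.median(rk(D),0))
O=orange(p);D,uv=cloud(m,d,O);Q=rk(D);k=(Q[:,2]>.05)&(Q[:,2]<.2)&(uv[:,1]<233)
# face: topmost orange pixels per column
v,u=np.nonzero(O[:236]);
for col in range(236,308,8):
    vv=v[u==col]; 
    if len(vv): print(col,vv.min(),vv.max(),rk(onz(m,[[col,vv.min()],[col,vv.max()]],.123)).ravel(), d[vv.min(),col])
K=Q[k];print("face cloud",len(K),np.percentile(K,[2,50,98],axis=0)); T=K[K[:,2]>.117];print(np.percentile(T,[2,50,98],axis=0))
# rail profile
for xr in (244,249):
    vs=np.arange(0,232);g=cv2.cvtColor(p,cv2.COLOR_RGB2GRAY).astype(float)[:232,xr-3:xr+4].mean(1)
    P=rk(onz(m,np.c_[np.full(232,xr),vs],.105));bg=cv2.blur(g.reshape(-1,1),(1,15)).ravel();dd=bg-g
    print([(i,round(P[i,1],4),round(dd[i],1)) for i in range(1,231) if dd[i]>dd[i-1] and dd[i]>=dd[i+1] and dd[i]>5])
E
python3 meas.py; python3 - <<'E'
from meas import *
g=p[205:236,228:315];cv2.imwrite("pics/f.png",cv2.resize(g,None,fx=9,fy=9,interpolation=0)[:,:,::-1])
E
```

```text
red [124.7517  13.5286] [[0.411  0.1574 0.256 ]] 0.014713029377162457 depth med [0.4087 0.1583 0.2502]
red [471.5017 111.1522] [[0.7513 0.0678 0.256 ]] 0.014222074300050735 depth med [0.7552 0.0678 0.2502]
red [300.0076 151.5833] [[0.5783 0.0256 0.256 ]] 0.01424581278115511 depth med [0.5781 0.0261 0.2563]
236 226 233 [ 0.5001 -0.1121  0.123   0.4998 -0.1241  0.123 ] 0.49338654
244 226 234 [ 0.5127 -0.1121  0.123   0.5125 -0.1259  0.123 ] 0.49405882
252 226 234 [ 0.5253 -0.1122  0.123   0.5252 -0.1259  0.123 ] 0.4933994
260 226 230 [ 0.5379 -0.1122  0.123   0.5379 -0.119   0.123 ] 0.4922088
268 225 229 [ 0.5505 -0.1105  0.123   0.5505 -0.1174  0.123 ] 0.49419495
276 225 229 [ 0.5631 -0.1106  0.123   0.5632 -0.1174  0.123 ] 0.49473223
284 225 228 [ 0.5756 -0.1106  0.123   0.5758 -0.1157  0.123 ] 0.4968584
292 225 228 [ 0.5882 -0.1107  0.123   0.5884 -0.1158  0.123 ] 0.49586314
300 226 229 [ 0.6009 -0.1124  0.123   0.6011 -0.1175  0.123 ] 0.49059427
face cloud 379 [[ 0.4952 -0.1226  0.1144]
 [ 0.5363 -0.1158  0.122 ]
 [ 0.6106 -0.1136  0.1245]]
[[ 0.4952 -0.1227  0.1175]
 [ 0.5363 -0.1
[... 2903 characters left out ...]
4(-0.1162), np.float64(84.9))]
[(12, np.float64(0.1939), np.float64(43.2)), (31, np.float64(0.1701), np.float64(17.2)), (43, np.float64(0.1547), np.float64(7.6)), (51, np.float64(0.1443), np.float64(11.9)), (69, np.float64(0.1205), np.float64(7.5)), (88, np.float64(0.0948), np.float64(6.2)), (99, np.float64(0.0795), np.float64(5.7)), (112, np.float64(0.0611), np.float64(52.2)), (129, np.float64(0.0364), np.float64(23.8)), (140, np.float64(0.0201), np.float64(43.1)), (162, np.float64(-0.0135), np.float64(25.6)), (178, np.float64(-0.0389), np.float64(28.4)), (193, np.float64(-0.0633), np.float64(41.7)), (208, np.float64(-0.0885), np.float64(56.9)), (224, np.float64(-0.1162), np.float64(85.0))]
```

View pics/f.png

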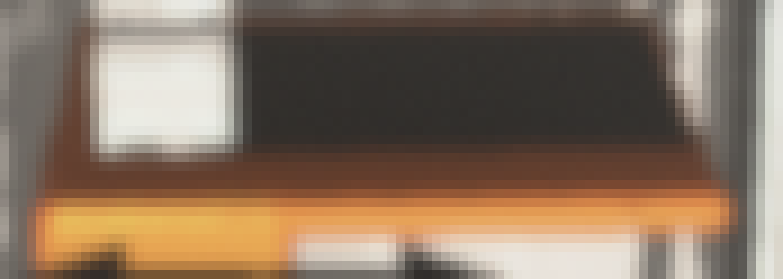

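```bash
python3 -m inch '-1 -0.029 -0.0025 0 0 0 0;-1 -0.029 -0.0025 0 0 0 0;-1 -0.029 -0.0025 0 0 0 0;-1 -0.029 -0.0025 0 0 0 0;-1 -0.029 -0.0025 0 0 0 0;-1 -0.029 -0.0025 0 0 0 0;-1 -0.029 -0.0025 0 0 0 0;-1 -0.030 -0.0025 0 0 0 0;-1 0 0 0.028 0 0 0;-1 0 0 0.028 0 0 0;-1 0 0 0.028 0 0 0;-1 0 0 0.028 0 0 0;-1 0 0 0.028 0 0 0;-1 0 0 0.028 0 0 0;-1 0 0 0.02 0 0 0;-1 0 0 0 0 0 0;-1 0 0 0 0 0 0'
python3 - <<'E'
from h import *
np.set_printoptions(precision=4,suppress=True)
s=get_state();a=.1275;ey=np.array([-np.sin(a),np.cos(a)]);ex=np.array([np.cos(a),np.sin(a)])
rk=lambda P:np.c_[P[:,:2]@ex,P[:,:2]@ey,P[:,2]]
print("tcp",rk(s["tool_pos"][None]),s["contact_force"])
m=camera_model("top");p=np.load("pics/top0.npz")["p"]
for nm in ("top","side"):
    m=camera_model(nm);p=np.load(f"pics/{nm}0.npz")["p"]
    n,l,st,c=cv2.connectedComponentsWithStats(red(p))
    for i in range(1,n):
        if st[i,4]>15: print(nm,"red",c[i],st[i,4],rk(onz(m,[c[i]],.256 if nm=="top" else .245)))
m=camera_model("top");p=np.load("pics/top0.npz")["p"]
O=orange(p);v,u=np.nonzero(O)
for row in range(184,206,3):
    uu=u[v==row]; 
    if len(uu): print(row,uu.min(),uu.max(),rk(onz(m,[[uu.min()-.5,row]],.123)))
for row in range(206,220,3):
    uu=u[v==row]; 
    if len(uu): print(row,uu.min(),uu.max(),rk(onz(m,[[uu.max()+.5,row]],.153)))
m=camera_model("wrist");p,d=snapshot("wrist");np.savez("pics/w3.npz",p=p,d=d,**m);cv2.imwrite("pics/w3.png",cv2.resize(p,None,fx=1.5,fy=1.5)[:,:,::-1])
E
```

```text
clock: 5.28
tool_pos: [0.5384, -0.1624, 0.2135]
eef_rot: [0.661, 0.75, -0.001, -0.001]
contact_force: [0.4, 0.1, 0.7]
opening: 0.004
finger_force: 0.0
tcp [[ 0.5134 -0.2295  0.2135]] [0.4448 0.1359 0.7474]
top red [393.2733 231.3093] 333 [[ 0.3854 -0.5126  0.256 ]]
top red [167.2917 257.9167] 48 [[0.4047 0.1597 0.256 ]]
side red [248.9756  28.5854] 41 [[-0.5277  1.0071  0.245 ]]
side red [276.5862 120.2759] 29 [[0.4119 0.1539 0.245 ]]
side red [288.625 146.25 ] 32 [[0.5758 0.0292 0.245 ]]
side red [331.0976 160.8049] 41 [[0.7596 0.0653 0.245 ]]
side red [155.9313 215.3577] 1630 [[ 0.489 -0.579  0.245]]
187 251 251 [[ 0.6038 -0.114   0.123 ]]
190 252 252 [[ 0.5933 -0.1158  0.123 ]]
193 252 252 [[ 0.5834 -0.1144  0.123 ]]
196 252 253 [[ 0.5734 -0.1129  0.123 ]]
199 253 253 [[ 0.563  -0.1148  0.123 ]]
202 253 254 [[ 0.5531 -0.1133  0.123 ]]
205 254 279 [[ 0.5428 -0.1152  0.123 ]]
206 254 279 [[ 0.5229 -0.1976  0.153 ]]
209 256 281 [[ 0.5123 -0.2024  0.153 ]]
212 255 281 [[ 0.5027 -0.201   0.153 ]]
215 255 280 [[ 0.4936 -0.1963  0.153 ]]
218 256 268 [[ 0.4897 -0.1567  0.153 ]]
```

View pics/w3.png

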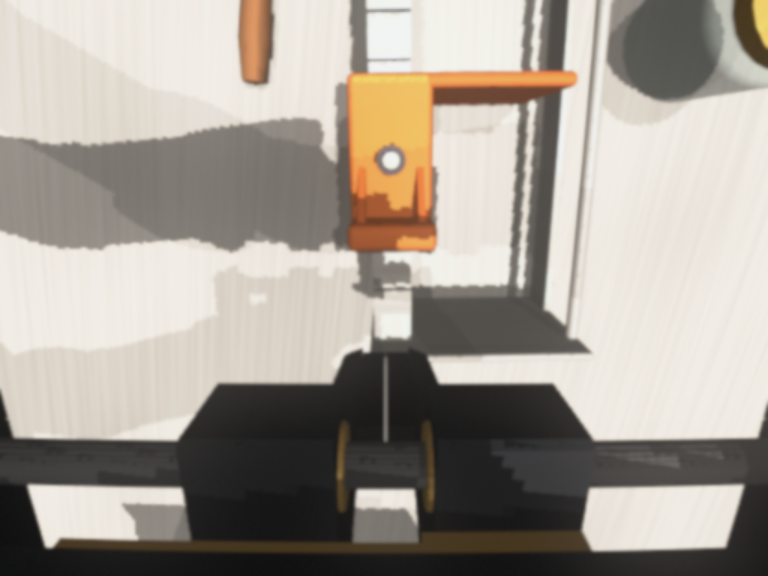

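The view shows the stop squarely ahead of the fingers: tab rear edge at (392,250), plunger button at (390,160), fingertips at (386,352). Going down behind the tab and easing up to it.

```bash
python3 -m inch '-1 0 0 0.024 0 0 0;-1 0 0 0.024 0 0 0;-1 0 0 0.023 0 0 0;-1 0 0 0 0 0 0;-1 0.005 0 0 0 0 0;-1 0.005 0 0 0 0 0;-1 0 0 0 0 0 0' | egrep 'pos|force'
f(){ egrep 'tool_pos|contact' | tr '\n' ' '; echo; }
for i in 1 2 3 4 5 6 7 8; do python3 -m inch '-1 0.001 0 0 0 0 0;-1 0.001 0 0 0 0 0' | f; done
python3 - <<'E'
from h import *
z=np.load("pics/w3.npz");p=z["p"];m={k:z[k] for k in("intrinsics","dist","view")}
a=.1275;ey=np.array([-np.sin(a),np.cos(a)]);ex=np.array([np.cos(a),np.sin(a)])
v,u=np.nonzero(orange(p))
for c in range(236,290,6):
    vv=v[u==c]
    print(c,vv.min(),vv.max(),onz(m,[[c,vv.min()-.5]],.123)[:,:2]@ey,onz(m,[[c,vv.max()+.5]],.153)[:,:2]@ey)
E
```

```text
tool_pos: [0.5399, -0.1498, 0.1448]
contact_force: [0.1, -0.1, 0.5]
finger_force: 0.0
tool_pos: [0.5388, -0.1496, 0.1437] contact_force: [-0.4, -0.8, -0.1] 
tool_pos: [0.538, -0.1477, 0.1429] contact_force: [-0.4, -0.1, -0.5] 
tool_pos: [0.5375, -0.1456, 0.1425] contact_force: [1.0, -0.4, -0.2] 
tool_pos: [0.5373, -0.1435, 0.1425] contact_force: [-0.4, 1.1, -0.0] 
tool_pos: [0.537, -0.1415, 0.1425] contact_force: [-0.1, 0.1, -0.1] 
tool_pos: [0.5368, -0.1395, 0.1425] contact_force: [0.1, 0.6, 0.4] 
tool_pos: [0.5366, -0.1375, 0.1425] contact_force: [-0.8, -0.8, 0.7] 
tool_pos: [0.5363, -0.1356, 0.1425] contact_force: [0.4, -0.5, 0.6] 
236 49 165 [-0.11517767] [-0.2027417]
242 49 166 [-0.11520092] [-0.20353628]
248 60 165 [-0.12332245] [-0.20276639]
254 50 165 [-0.11596938] [-0.20277777]
260 50 165 [-0.11598323] [-0.20278851]
266 50 165 [-0.11599399] [-0.20279861]
272 50 165 [-0.11600164] [-0.20280807]
278 50 165 [-0.11600618] [-0.20281689]
284 50 165 [-0.11600762] [-0.20282508]
```

```bash
cat >wm.py <<'E'
from h import *
import sys
a=.1275;ey=np.array([-np.sin(a),np.cos(a)]);ex=np.array([np.cos(a),np.sin(a)])
s=get_state();m=camera_model("wrist");p,d=snapshot("wrist")
n=sys.argv[1];np.savez(f"pics/{n}.npz",p=p,d=d,**m);cv2.imwrite(f"pics/{n}.png",cv2.resize(p,None,fx=1.5,fy=1.5)[:,:,::-1])
O=orange(p);O[:,:225]=0;v,u=np.nonzero(O)
F=[];
for c in range(234,300,3):
    vv=v[u==c]
    if len(vv): F.append((onz(m,[[c,vv.min()-.5]],.123)[0,:2]@ey))
print("tcp ry",s["tool_pos"][:2]@ey,"front",np.round(np.median(F),4),"F",s["contact_force"][:2]@ey,s["clock"])
n,l,st,c=cv2.connectedComponentsWithStats(red(p))
for i in range(1,n):
    if st[i,4]>60:
        C,_=cv2.findContours((l==i).astype(np.uint8),0,1);P=onz(m,C[0].reshape(-1,2),.256);q,r=cv2.minEnclosingCircle(np.float32(P[:,:2]));q=np.array(q);print("cap",c[i].round(),q@ex,q@ey,r)
E
python3 wm.py w4
```

```text
tcp ry -0.20270091443811628 front -0.1155 F -0.5279085610510588 7.25
```

View pics/w4.png

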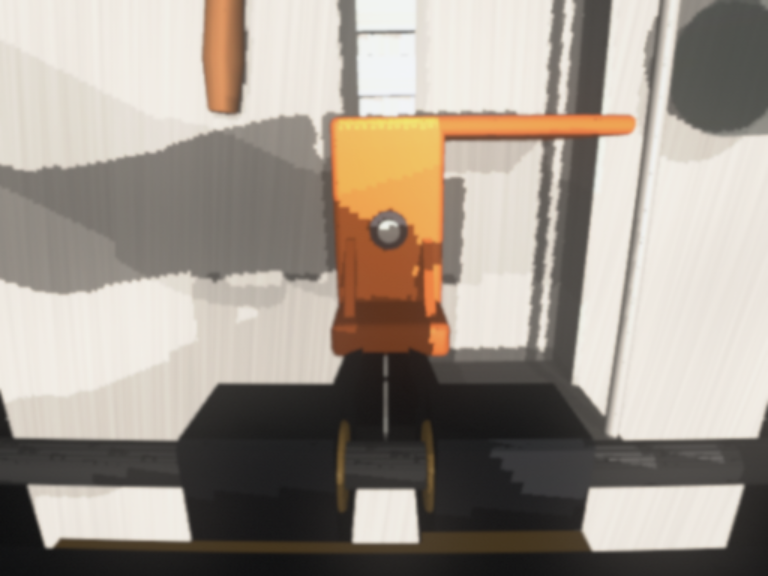

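Fingertips (386,352) are right at the tab's rear edge (390,352) and the stop hasn't moved. Pushing on slowly while reading force.

```bash
cat >st.py <<'E'
from h import *
s=get_state();a=.1275;ey=np.array([-np.sin(a),np.cos(a)]);ex=np.array([np.cos(a),np.sin(a)])
print("%.2f ry %.4f rx %.4f z %.4f F %.1f Fz %.1f"%(s["clock"],s["tool_pos"][:2]@ey,s["tool_pos"][:2]@ex,s["tool_pos"][2],s["contact_force"][:2]@ey,s["contact_force"][2]))
E
for i in $(seq 12); do python3 -m inch '-1 0.001 0 0 0 0 0;-1 0.001 0 0 0 0 0' >/dev/null; python3 st.py; done; python3 wm.py w5
```

```text
7.47 ry -0.2008 rx 0.5147 z 0.1425 F -0.4 Fz -0.4
7.63 ry -0.1987 rx 0.5147 z 0.1425 F -0.7 Fz 0.3
7.80 ry -0.1966 rx 0.5147 z 0.1425 F -0.4 Fz 0.7
7.97 ry -0.1947 rx 0.5147 z 0.1425 F -0.4 Fz -0.3
8.13 ry -0.1927 rx 0.5147 z 0.1425 F 0.0 Fz 0.4
8.30 ry -0.1907 rx 0.5147 z 0.1425 F 0.8 Fz 0.5
8.47 ry -0.1886 rx 0.5147 z 0.1425 F 0.5 Fz 0.5
8.63 ry -0.1867 rx 0.5147 z 0.1425 F -0.3 Fz -0.4
8.80 ry -0.1847 rx 0.5147 z 0.1425 F 0.6 Fz 0.2
8.97 ry -0.1827 rx 0.5147 z 0.1425 F 0.2 Fz 1.0
9.13 ry -0.1807 rx 0.5147 z 0.1425 F -0.2 Fz 0.2
9.30 ry -0.1786 rx 0.5147 z 0.1425 F -0.7 Fz 0.6
tcp ry -0.17864504045172203 front -0.114 F -0.7051418532558029 9.3
```

View pics/w5.png

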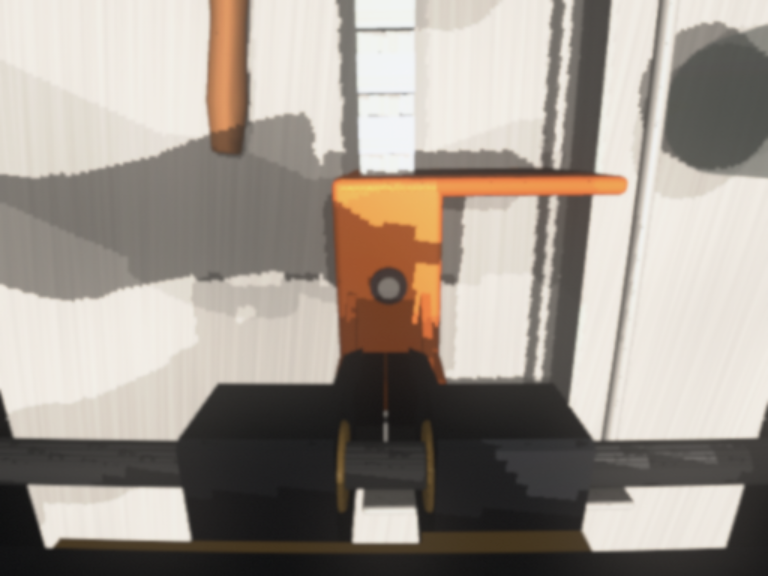

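```bash
python3 - <<'E'
from h import *
p,d=snapshot("side");cv2.imwrite("pics/s2.png",cv2.resize(p[90:270,150:350],None,fx=4,fy=3.3,interpolation=2)[:,:,::-1])
E
```

```text
(no output)
```

View pics/s2.png

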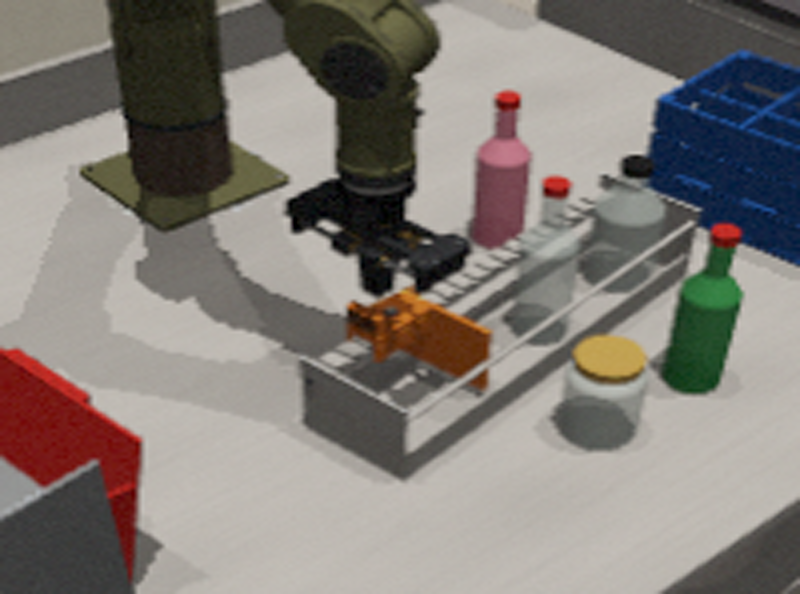

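The wrist view shows the fingertips (386,352) over the tab, hiding it. The side view agrees: fingertips at (380,290), just above the tab at (365,320). So the fingers are passing over it, and I'll check the fingertip height numerically.

```bash
python3 - <<'E'
from h import *
np.set_printoptions(precision=4,suppress=True)
a=.1275;ey=np.array([-np.sin(a),np.cos(a)]);ex=np.array([np.cos(a),np.sin(a)])
s=get_state();print(r.nose_length,s["tool_pos"],s["opening"])
for nm in("side","top"):
    m=camera_model(nm);p,d=snapshot(nm);P,uv=cloud(m,d);g=p[uv[:,1],uv[:,0]].max(1);h=P[:,:2]@ey;x=P[:,:2]@ex
    tp=s["tool_pos"]-[0,0,r.nose_length];c=m["view"][:3,:3]@tp+m["view"][:3,3]
    print(nm,"tip px",cv2.projectPoints(c.reshape(1,3),np.zeros(3),np.zeros(3),m["intrinsics"],m["dist"])[0].ravel())
    k=(g<75)&(abs(x-.5147)<.07)&(abs(h+.1786)<.06)&(P[:,2]>.125)
    for lo in np.arange(.125,.22,.008):
        kk=k&(P[:,2]>=lo)&(P[:,2]<lo+.008)
        if kk.sum(): print("%.3f"%lo,kk.sum(),"rx",np.percentile(x[kk],[5,95]),"ry",np.percentile(h[kk],[5,95]),"uv",uv[kk].mean(0))
    O,_=cloud(m,d,orange(p));O=O[(O[:,2]>.05)&(O[:,2]<.2)];print("orange ry",np.percentile(O[:,:2]@ey,[1,99]),"z",O[:,2].max(), "rx",np.percentile(O[:,:2]@ex,[1,99]))
E
```

```text
0.011 [ 0.5333 -0.1116  0.1425] -0.0001633776330173659
side tip px [243.8675 184.849 ]
0.125 11 rx [0.5062 0.5266] ry [-0.2067 -0.164 ] uv [242.0909 187.0909]
0.133 10 rx [0.5035 0.5334] ry [-0.207  -0.2027] uv [240.2 187.8]
0.141 11 rx [0.5028 0.5361] ry [-0.2071 -0.2033] uv [240.     186.1818]
0.149 1 rx [0.5078 0.5078] ry [-0.2057 -0.2057] uv [238. 184.]
0.173 6 rx [0.5062 0.5285] ry [-0.1921 -0.1855] uv [242.6667 177.6667]
0.181 10 rx [0.5138 0.5309] ry [-0.1921 -0.1748] uv [244.7 176.7]
0.189 12 rx [0.5067 0.5306] ry [-0.1917 -0.1792] uv [243.     174.6667]
0.197 11 rx [0.5077 0.5329] ry [-0.192  -0.1742] uv [244.0909 173.6364]
0.205 11 rx [0.507  0.5329] ry [-0.1917 -0.1809] uv [244.     172.3636]
0.213 2 rx [0.5299 0.5309] ry [-0.1874 -0.1833] uv [245.5 171.5]
orange ry [-0.207   0.8649] z 0.1994397228129664 rx [-0.4443  0.7664]
top tip px [273.8845 210.2266]
0.125 2 rx [0.4935 0.5258] ry [-0.1476 -0.1427] uv [264.  213.5]
orange ry [-0.1426 -0.1147] z 0.13173534751146931 rx [0.4944 0.6099]
```

```bash
python3 - <<'E'
from h import *
np.set_printoptions(precision=4,suppress=True)
z=np.load("pics/w4.npz");p,d=z["p"],z["d"];m={k:z[k] for k in("intrinsics","dist","view")}
a=.1275;ey=np.array([-np.sin(a),np.cos(a)]);ex=np.array([np.cos(a),np.sin(a)])
P,uv=cloud(m,d)
for v in range(228,262,3):
    k=(uv[:,1]==v)&(abs(uv[:,0]-250)<4);Q=P[k]
    if len(Q): q=np.median(Q,0);print(v,p[v,250],q@np.r_[ex,0],q[:2]@ey,q[2])
E
```

```text
228 [112  61  35] 0.5106858290622058 -0.19755277582859304 0.15325560857774478
231 [112  61  35] 0.5106722599823023 -0.1993885069465258 0.15324429575964382
234 [87 49 31] 0.5106557734782227 -0.20128793748644516 0.15315259531546002
237 [37 30 28] 0.5111321615043062 -0.1942227630979076 0.17273200055913462
240 [36 29 28] 0.5111996912702751 -0.19379833096600968 0.17696302386885454
243 [35 29 26] 0.5112483755159226 -0.19402154317935338 0.17974111713314406
246 [34 29 26] 0.51126817859473 -0.19437393775673215 0.18285026808312893
249 [34 28 27] 0.5113798698985984 -0.19417217723583668 0.185943888752933
252 [32 27 25] 0.5114462295245958 -0.19405270570043312 0.18922407430283347
255 [30 26 25] 0.5114982142475429 -0.1942908863288631 0.19180845592384888
258 [30 26 24] 0.5115559104805301 -0.1941539327573223 0.19474121011515688
261 [29 25 24] 0.5115717936023596 -0.19421585807733766 0.19699264178798692
```

```bash
python3 - <<'E'
from h import *
np.set_printoptions(precision=4,suppress=True)
a=.1275;ey=np.array([-np.sin(a),np.cos(a)]);ex=np.array([np.cos(a),np.sin(a)])
for n in("w1","w2","w4"):
    z=np.load(f"pics/{n}.npz");p,d=z["p"],z["d"];m={k:z[k] for k in("intrinsics","dist","view")}
    P,uv=cloud(m,d)
    def at(u,v):
        k=(abs(uv[:,0]-u)<2)&(abs(uv[:,1]-v)<2);q=np.median(P[k],0);return np.array([q[:2]@ex,q[:2]@ey,q[2]])
    for u,v in((250,239),(150,258),(150,265),(150,280),(370,265),(240,285)): print(n,u,v,at(u,v))
s=get_state();C=-camera_model("wrist")["view"][:3,:3].T@camera_model("wrist")["view"][:3,3];print("cam",C,s["tool_pos"])
E
```

```text
w1 250 239 [ 0.386  -0.2559  0.4335]
w1 150 258 [ 0.36   -0.231   0.4994]
w1 150 265 [ 0.3612 -0.2309  0.5033]
w1 150 280 [ 0.3634 -0.2312  0.51  ]
w1 370 265 [ 0.4183 -0.2309  0.5034]
w1 240 285 [ 0.3829 -0.2563  0.4731]
w2 250 239 [0.5302 0.0111 0.434 ]
w2 150 258 [0.5047 0.0362 0.4995]
w2 150 265 [0.5061 0.0365 0.5036]
w2 150 280 [0.5083 0.0363 0.5103]
w2 370 265 [0.5633 0.0361 0.5035]
w2 240 285 [0.5272 0.0106 0.4736]
w4 250 239 [ 0.5111 -0.1943  0.1746]
w4 150 258 [ 0.4854 -0.1692  0.2408]
w4 150 265 [ 0.4868 -0.1692  0.2447]
w4 150 280 [ 0.489  -0.1693  0.2515]
w4 370 265 [ 0.544  -0.169   0.2448]
w4 240 285 [ 0.5082 -0.1943  0.2153]
cam [ 0.5237 -0.0383  0.3159] [ 0.5333 -0.1119  0.1425]
```

The fingertips really sit 40 mm higher than the reported pose implies: the tip is at z≈0.171 by two cameras, and there was no contact. I'll back off, go 40 mm lower and check.

```bash
python3 -m inch '-1 -0.015 0 0 0 0 0;-1 -0.015 0 0 0 0 0;-1 -0.017 0 0 0 0 0;-1 0 0 0 0 0 0;-1 0 0 0 0 0 0;-1 0 0 0.01 0 0 0;-1 0 0 0.01 0 0 0;-1 0 0 0.01 0 0 0;-1 0 0 0.01 0 0 0;-1 0 0 0 0 0 0;-1 0 0 0 0 0 0;-1 0 0 0 0 0 0' >/dev/null; python3 st.py; python3 wm.py w6
python3 - <<'E'
from h import *
z=np.load("pics/w6.npz");p,d=z["p"],z["d"];m={k:z[k] for k in("intrinsics","dist","view")}
a=.1275;ey=np.array([-np.sin(a),np.cos(a)]);P,uv=cloud(m,d)
for v in range(205,245,3):
    k=(uv[:,1]==v)&(abs(uv[:,0]-250)<4);Q=P[k]
    if len(Q): q=np.median(Q,0);print(v,p[v,250],"%.4f %.4f"%(q[:2]@ey,q[2]))
E
```

```text
10.50 ry -0.2255 rx 0.5149 z 0.1024 F -0.4 Fz 0.7
tcp ry -0.2254956323742364 front -0.1156 F -0.4087315482116149 10.5
205 [160  83  42] -0.1929 0.1535
208 [162  84  43] -0.1943 0.1534
211 [160  83  43] -0.1956 0.1534
214 [158  82  42] -0.1971 0.1529
217 [157  81  42] -0.1983 0.1531
220 [156  80  42] -0.1998 0.1530
223 [146  75  38] -0.2012 0.1529
226 [121  66  36] -0.2029 0.1521
229 [97 82 74] -0.2246 0.1051
232 [88 82 78] -0.2264 0.1053
235 [50 43 40] -0.2170 0.1304
238 [35 27 25] -0.2169 0.1340
241 [34 27 25] -0.2169 0.1378
244 [33 26 24] -0.2170 0.1405
```

```bash
python3 -m inch '-1 0.005 0 0 0 0 0;-1 0.005 0 0 0 0 0;-1 0 0 0 0 0 0' >/dev/null; python3 st.py; for i in $(seq 15); do python3 -m inch '-1 0.001 0 0 0 0 0;-1 0.001 0 0 0 0 0' >/dev/null; python3 st.py; done; python3 wm.py w7
```

```text
10.80 ry -0.2146 rx 0.5150 z 0.1030 F 0.2 Fz 0.8
10.97 ry -0.2145 rx 0.5149 z 0.1029 F -3.1 Fz 1.6
11.13 ry -0.2142 rx 0.5149 z 0.1029 F -6.6 Fz 2.9
11.30 ry -0.2138 rx 0.5148 z 0.1029 F -10.4 Fz 1.8
11.47 ry -0.2118 rx 0.5148 z 0.1029 F -6.6 Fz 2.4
11.63 ry -0.2073 rx 0.5148 z 0.1028 F -4.7 Fz 3.3
11.80 ry -0.2039 rx 0.5147 z 0.1027 F -3.5 Fz 2.4
11.97 ry -0.2015 rx 0.5147 z 0.1026 F -4.0 Fz 2.9
12.13 ry -0.1995 rx 0.5147 z 0.1025 F -3.4 Fz 2.9
12.30 ry -0.1976 rx 0.5147 z 0.1025 F -2.0 Fz 2.8
12.47 ry -0.1954 rx 0.5146 z 0.1025 F -1.8 Fz 2.2
12.63 ry -0.1926 rx 0.5146 z 0.1023 F -0.3 Fz -0.0
12.80 ry -0.1907 rx 0.5147 z 0.1023 F -0.2 Fz 0.5
12.97 ry -0.1901 rx 0.5146 z 0.1024 F -2.6 Fz -0.1
13.13 ry -0.1894 rx 0.5146 z 0.1024 F -5.6 Fz -1.1
13.30 ry -0.1888 rx 0.5146 z 0.1025 F -8.2 Fz -2.7
tcp ry -0.18884682712480008 front -0.0893 F -8.225520095438435 13.3
```

```bash
for i in $(seq 24); do python3 -m inch '-1 0.001 0 0 0 0 0;-1 0.001 0 0 0 0 0' >/dev/null; python3 st.py; done; python3 wm.py w8
```

```text
13.52 ry -0.1878 rx 0.5146 z 0.1025 F -7.2 Fz -1.3
13.68 ry -0.1836 rx 0.5145 z 0.1024 F -2.7 Fz -1.5
13.85 ry -0.1800 rx 0.5145 z 0.1024 F -2.8 Fz -0.8
14.02 ry -0.1776 rx 0.5145 z 0.1024 F -3.9 Fz -2.4
14.18 ry -0.1756 rx 0.5145 z 0.1024 F -3.3 Fz -2.9
14.35 ry -0.1736 rx 0.5144 z 0.1024 F -2.3 Fz -1.9
14.52 ry -0.1717 rx 0.5144 z 0.1025 F -2.7 Fz -1.5
14.68 ry -0.1689 rx 0.5148 z 0.1026 F -1.3 Fz -0.3
14.85 ry -0.1664 rx 0.5155 z 0.1029 F 0.5 Fz 0.1
15.02 ry -0.1653 rx 0.5154 z 0.1028 F -1.6 Fz 0.7
15.18 ry -0.1646 rx 0.5153 z 0.1028 F -3.5 Fz 1.2
15.35 ry -0.1641 rx 0.5153 z 0.1028 F -6.6 Fz 1.9
15.52 ry -0.1637 rx 0.5153 z 0.1029 F -9.5 Fz 2.3
15.68 ry -0.1608 rx 0.5153 z 0.1028 F -5.4 Fz 1.6
15.85 ry -0.1566 rx 0.5152 z 0.1028 F -3.4 Fz 2.3
16.02 ry -0.1537 rx 0.5151 z 0.1027 F -2.9 Fz 1.9
16.18 ry -0.1515 rx 0.5149 z 0.1026 F -3.2 Fz 1.6
16.35 ry -0.1496 rx 0.5149 z 0.1025 F -2.4 Fz 1.2
16.52 ry -0.1476 rx 0.5148 z 0.1025 F -4.4 Fz 1.7
16.68 ry -0.1454 rx 0.5146 z 0.1025 F -2.8 Fz 1.2
16.85 ry -0.1429 rx 0.5140 z 0.1023 F -0.1 Fz -0.5
17.02 ry -0.1408 rx 0.5139 z 0.1022 F 1.0 Fz -0.0
17.18 ry -0.1401 rx 0.5140 z 0.1023 F -1.9 Fz -0.4
17.35 ry -0.1394 rx 0.5140 z 0.1023 F -4.7 Fz -0.1
tcp ry -0.13935065999286428 front -0.0402 F -4.732239627854515 17.35
```

```bash
python3 - <<'E'
from h import *
a=.1275;ey=np.array([-np.sin(a),np.cos(a)]);ex=np.array([np.cos(a),np.sin(a)])
m=camera_model("top");p,d=snapshot("top")
h=cv2.cvtColor(p,cv2.COLOR_RGB2HSV);k=(cv2.inRange(h,(0,110,60),(8,255,255))|cv2.inRange(h,(172,110,60),(180,255,255)));k[:180]=0;k[215:]=0;k[:,:190]=0;k[:,225:]=0
v,u=np.nonzero(k);c=[[u.mean(),v.mean()]];q=onz(m,c,.254)[0];print("cap",len(u),c,q[:2]@ex,q[:2]@ey)
O=cv2.inRange(h,(8,120,60),(24,255,255));v,u=np.nonzero(O)
print("face",[round(float(onz(m,[[u[v==w].min()-.5,w]],.123)[0,:2]@ey),4) for w in range(186,206,2) if (v==w).any()])
m=camera_model("side");p,d=snapshot("side");n,l,st,c=cv2.connectedComponentsWithStats(red(p))
for i in range(1,n):
    if 15<st[i,4]<80: print("side",c[i],onz(m,[c[i]],.245)[0,:2]@ey)
E
```

```text
cap 71 [[np.float64(205.07042253521126), np.float64(194.80281690140845)]] 0.5761682696691909 0.025633673050692113
face [-0.0382, -0.0373, -0.0396, -0.0387, -0.0378, -0.0369, -0.0393, -0.0384, -0.0375]
side [248.97560976  28.58536585] 1.0071009975312077
side [276.77777778 120.2962963 ] 0.15438239530780792
side [288.54545455 146.27272727] 0.028822839442144456
side [330.97674419 160.88372093] 0.06450479610653315
```

Top view gives face at −0.038 and the bottle's near edge at −0.007, so the gap is 31 mm. Exactly one more notch fits, leaving about 6 mm.

```bash
for i in $(seq 10); do python3 -m inch '-1 0.001 0 0 0 0 0;-1 0.001 0 0 0 0 0' >/dev/null; python3 st.py; done
```

```text
17.67 ry -0.1388 rx 0.5140 z 0.1024 F -8.9 Fz 0.2
17.83 ry -0.1371 rx 0.5139 z 0.1024 F -6.5 Fz -1.2
18.00 ry -0.1328 rx 0.5140 z 0.1023 F -3.9 Fz -0.2
18.17 ry -0.1297 rx 0.5139 z 0.1023 F -3.4 Fz -0.9
18.33 ry -0.1275 rx 0.5142 z 0.1024 F -4.2 Fz -0.9
18.50 ry -0.1256 rx 0.5146 z 0.1025 F -3.5 Fz -1.1
18.67 ry -0.1236 rx 0.5147 z 0.1025 F -4.3 Fz -0.5
18.83 ry -0.1216 rx 0.5147 z 0.1025 F -3.9 Fz -1.5
19.00 ry -0.1188 rx 0.5157 z 0.1028 F -1.9 Fz -0.4
19.17 ry -0.1163 rx 0.5161 z 0.1029 F 0.9 Fz 0.6
```

Clicked (force dipped to zero at the notch). Backing off and up, then checking.

```bash
python3 -m inch '-1 -0.005 0 0 0 0 0;-1 -0.01 0 0 0 0 0;-1 -0.015 0 0 0 0 0;-1 -0.015 0 0 0 0 0;-1 0 0 0 0 0 0;-1 0 0 -0.03 0 0 0;-1 0 0 -0.04 0 0 0;-1 0 0 -0.04 0 0 0;-1 0 0 -0.04 0 0 0;-1 0 0 -0.04 0 0 0;-1 0 0 -0.04 0 0 0;-1 0 0 -0.03 0 0 0;-1 0 0 0 0 0 0;-1 0 0 0 0 0 0' >/dev/null; python3 st.py
python3 -m inch '-1 0.03 0 0 0 0 0;-1 0.03 0 0 0 0 0;-1 0.03 0 0 0 0 0;-1 0.03 0 0 0 0 0;-1 0.03 0 0 0 0 0;-1 0.03 0 0 0 0 0;-1 0 0 0 0 0 0;-1 0 0 0 0 0 0;-1 0 0 0 0 0 0' >/dev/null; python3 wm.py w9
python3 - <<'E'
from h import *
a=.1275;ey=np.array([-np.sin(a),np.cos(a)])
m=camera_model("top");p,d=snapshot("top");h=cv2.cvtColor(p,cv2.COLOR_RGB2HSV)
O=cv2.inRange(h,(8,120,60),(24,255,255));v,u=np.nonzero(O)
print("face",[round(float(onz(m,[[u[v==w].min()-.5,w]],.123)[0,:2]@ey),4) for w in range(182,206,2) if (v==w).any()])
m=camera_model("side");p,d=snapshot("side");n,l,st,c=cv2.connectedComponentsWithStats(red(p))
for i in range(1,n):
    if 15<st[i,4]<80: print("side",c[i],onz(m,[c[i]],.245)[0,:2]@ey)
E
```

```text
20.33 ry -0.1624 rx 0.5156 z 0.3642 F 0.4 Fz -1.7
tcp ry 0.016210774564310287 front -0.013 F 0.11083605657408038 21.0833
cap [130.  17.] 0.41092780475266893 0.1574673706981626 0.014708166942000389
cap [508. 131.] 0.7442357937182557 0.06682059218280587 0.012136573903262615
cap [326. 174.] 0.5777600578714386 0.02597631373760279 0.015022018924355507
face [-0.0143, -0.0134, -0.0126, -0.0149, -0.014, -0.0132, -0.0155, -0.0179]
side [249.5    28.225] 1.0157105758729534
side [276.66666667 120.22222222] 0.15453629582462428
side [288.82758621 146.17241379] 0.03018544291060294
side [331.         160.90697674] 0.06443952764963819
```

The face now sits at −0.0135, one full notch further on, with about 6 mm to the bottle. The bottles haven't moved and the hand is clear.

```bash
python3 -c "
from plant import r
print(r.finish_job())"
```

```text
the job is handed in; nothing more can be done
None
```

The orange stop is clicked into the last notch before the tall bottle, four notches on from its start, with about 6 mm to spare. The bottles are unmoved, the hand is clear, and the job is handed in.

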